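Close up the stamp row against the end stop

ROBOT

A 7-joint arm with a two-finger parallel gripper is mounted at the origin on the work surface. World frame = base frame: x ahead of the robot, y to its left, z up, the work surface at z = 0. Lengths are in m, angles in rad, forces in N, time in s.
With the tool pointing down it reaches from about 0.425 to 0.925 m from the base axis. Payload 6.8 kg.
Tool frame: the origin (TCP) lies on the front face of the gripper's body, between the roots of the fingers; the fingertips stand 73 mm ahead of it and the grasp point (between the pads) lies 54 mm ahead of it (env.nose_length is the distance from the TCP to the fingertips, in m); z points along the fingers, y is the direction in which the jaws open and shut (so a half turn about z gives the same grasp; the last joint's range is limited). The gripper opens to 85 mm and grips with 20 to 120 N. Pads are 22 mm wide; open, the fingers measure 114 mm over their backs; the gripper's body (76 mm by 85 mm) begins 54 mm behind the grasp point. The pads swing forward as they close: fully open they stand 13 mm farther back than shut.
Start: joints at [-1.389, 0.477, 0.022, 1.555, -0.011, 1.109, -0.083], TCP at [0.193, 0.647, 0.304] pointing down, gripper open.
Joint ranges: [-2.96, 2.96], [-0.34, 2.1], [-1.41, 1.46], [0.24, 2.44], [-1.37, 4.51], [0.17, 1.92], [-2.96, 2.96]. Speed limits (rad/s): [2.39, 2.39, 3.14, 3.14, 3.14, 3.14, 3.14].

INTERFACE

Orientations are given as a unit quaternion [w, x, y, z].
In Python, from cell import env, kin, camera, calibration, job gives the robot as it stands. The module is installed in compiled form; this text tells all that it offers. Calls block until the motion is done:
- env.reach(position, orientation): joint-space move of the TCP to a pose.
- env.movel(position, velocity=0.15, rot=None, stop_force=None): straight line of the TCP; rot=None keeps the orientation; velocity is the mean speed in m/s. With stop_force (N) it stops when the force on the tool has changed by that much, and returns True; else False.
- env.goto_joints(angles): joint-space move.
- env.grip(opening, f_grip=None): finger opening in m; f_grip is the grip in N (None keeps the last); returns when the fingers have stopped.
- env.dwell(seconds).
- kin.inverse_kinematics(position, orientation): joint angles nearest the present ones, or None.
- env.get_state(): the state.
- camera(name): name is "side" or "top"; returns (picture, depth): 400x640x3 uint8, blue, green, red; 400x640 float32, m along the optical axis (not along the pixel's ray), 0 where there is no reading.
- calibration(name): a dict with "fx", "fy", "cx", "cy" (pixels), "rvec" (rotation vector, rad) and "tvec" (3), from world to camera coordinates, as OpenCV has them. Camera axes: x right, y down, z forward; pixel columns grow to the right and rows downward; lengths in m; the calibration is good to about 2 mm. A picture is of the moment at which its call begins. calibration takes no time and is no camera call.
A pose or a line that the arm cannot do raises env.PlanningError and nothing moves.
- job.job_done(): hands the job in, once; it reports no verdict.
The state is a dict: "time": time; "qpos": joint angles; "joint_velocities": joint speeds; "joint_torque": joint torques, N m; "tcp_pos": TCP position; "orientation": TCP orientation; "force": force on the tool from outside, world axes, zero at the start; "torque": the same for the moment, N m; "opening": finger opening in m.
Only numpy, scipy, OpenCV 4.12 (cv2) and the standard library are available. Lean on these libraries where they do the work, as an engineer would, in place of code of your own. Each camera call takes 0.05 s, during which the arm holds its last target. There are 200 camera calls.

TASK

On the stamp rail one rubber stamp has been left standing apart behind the row: push it with the fingertips along the channel up to the others, and keep pushing gently from behind so that the whole row slides on as one train until the first stamp rests against the black end stop. All six stamps must end standing upright in the channel, touching one another with no gaps, fully home against the stop. Only push: do not pinch, lift or tip any stamp, do not strike or ram them, and leave the other things on the desk where they are.

Things in the scene. Friction and masses are not known exactly. Their poses are not given: they have to be found in the camera images.
- stamp_rail: fixed aluminium U-channel, 420 x 68 mm. Origin on the desk (z = 0), mid width; its y axis runs along the channel to the end stop, x across, z up. Bed 6 mm above the desk; two side lips, tops 16 mm above the desk, leave 60 mm between them. End stop: black upright plate 60 mm wide, top 62 mm above the desk, face at y = +200 mm. Open end at y = -210 mm. Six stamps of varying order stand in it.
- stop_face (a point): point on the bed at the foot of the end stop's inner face, mid width (rail frame 0, 200, 6 mm). At the start five stamps stand touching in a row, the first 60 to 115 mm short of this face; the sixth, of any colour, stands alone behind them with a gap of 18 to 45 mm, nearer the open end.
- stamp_red: self-inking stamp, red cap, upright in the channel with its axes along the rail's: 58 mm across (x), 30 mm along (y), 74 mm tall, 0.06 to 0.13 kg. Origin: centre of its underside. Flat-sided black frame up to 42 mm, cap above it 1 mm narrower each side along the rail. Loose; slides when pushed low on the frame.
- stamp_blue: self-inking stamp, blue cap, upright in the channel with its axes along the rail's: 58 mm across (x), 30 mm along (y), 74 mm tall, 0.06 to 0.13 kg. Origin: centre of its underside. Flat-sided black frame up to 42 mm, cap above it 1 mm narrower each side along the rail. Loose; slides when pushed low on the frame.
- stamp_green: self-inking stamp, green cap, upright in the channel with its axes along the rail's: 58 mm across (x), 30 mm along (y), 74 mm tall, 0.06 to 0.13 kg. Origin: centre of its underside. Flat-sided black frame up to 42 mm, cap above it 1 mm narrower each side along the rail. Loose; slides when pushed low on the frame.
- stamp_yellow: self-inking stamp, yellow cap, upright in the channel with its axes along the rail's: 58 mm across (x), 30 mm along (y), 74 mm tall, 0.06 to 0.13 kg. Origin: centre of its underside. Flat-sided black frame up to 42 mm, cap above it 1 mm narrower each side along the rail. Loose; slides when pushed low on the frame.
- stamp_orange: self-inking stamp, orange cap, upright in the channel with its axes along the rail's: 58 mm across (x), 30 mm along (y), 74 mm tall, 0.06 to 0.13 kg. Origin: centre of its underside. Flat-sided black frame up to 42 mm, cap above it 1 mm narrower each side along the rail. Loose; slides when pushed low on the frame.
- stamp_white: self-inking stamp, white cap, upright in the channel with its axes along the rail's: 58 mm across (x), 30 mm along (y), 74 mm tall, 0.06 to 0.13 kg. Origin: centre of its underside. Flat-sided black frame up to 42 mm, cap above it 1 mm narrower each side along the rail. Loose; slides when pushed low on the frame.
- glue_stick: closed glue stick standing upright, blue tube with white cap, 27 mm diameter, 95 mm tall; loose bystander, origin at the centre of its underside
- glue_cap: spare blue glue-stick cap standing on the desk, 27 mm diameter, 27 mm tall; loose bystander, origin at the centre of its underside
- paper_cup: striped paper cup, 78 mm across the rim, 92 mm tall, standing beyond the end stop; loose bystander, origin at the centre of its underside
- mouse: black computer mouse, 105 x 60 x 32 mm; loose bystander, origin at the centre of its underside
- stapler: red and black stapler lying on its base beside the rail, 36 x 135 x 51 mm, long along its y axis; loose bystander, origin at the centre of its underside
- pill_bottle: small amber bottle with white cap, 44 mm diameter, 85 mm tall, beyond the open end of the rail; loose bystander, origin at the centre of its underside
- tape_dispenser: black desk tape dispenser, 150 x 60 mm, 90 mm tall; loose bystander, origin at the centre of its underside

How it is judged:
By the outcome, as a careful person would: the job done as asked, in the order asked, and still so for the second after the job is handed in, with the robot touching nothing.
It also fails if it takes over 38 s, if anything falls off the work surface, if the arm or the gripper's body presses on something with over 40 N, if the wrist force passes 120 N, or if a joint passes its speed limit or range.

## Working session

There is one attempt and no reset: what is moved stays moved. The work goes in short steps, each a Python script; the robot and the scene stay as the last script left them, time stands still between calls to the robot, and variables do not carry over. Pictures are saved under pics/ and viewed, about 8 in all and at most 12, crops included, and the job is handed in when it is done.

```bash
mkdir -p pics
python3 - <<'E'
from cell import env,camera,calibration
import cv2,numpy as np
for n in("top","side"):
    p,d=camera(n); cv2.imwrite(f"pics/{n}0.png",p); np.savez(f"pics/{n}0.npz",p=p,d=d)
    print(n,calibration(n))
s=env.get_state();print(s["time"],s["tcp_pos"],s["orientation"],s["force"])
E
```

```text
top {'fx': 492.7124089743168, 'fy': 492.7124089743168, 'cx': 324.8189715518685, 'cy': 199.9788254857358, 'rvec': array([ 2.10431577, -2.13733779,  0.19109237]), 'tvec': array([0.10956367, 0.57492069, 1.27925146])}
side {'fx': 451.9632246614033, 'fy': 451.9632246614033, 'cx': 317.95304463652434, 'cy': 200.82588256954267, 'rvec': array([ 2.10026309, -0.25306838,  0.15548987]), 'tvec': array([-0.530796  ,  0.16168261,  1.23570143])}
0.1 [0.19277942 0.64645502 0.30302968] [-6.28594370e-05  1.44400920e-01  9.89518917e-01 -8.26728794e-04] [-0.7405381   0.52055106 -0.52350618]
```

View pics/top0.png

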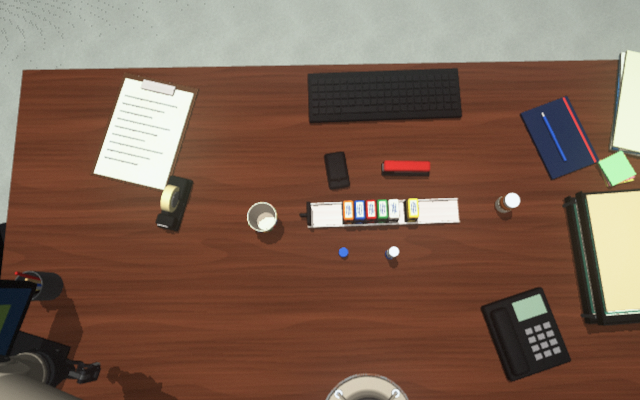

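View pics/side0.png

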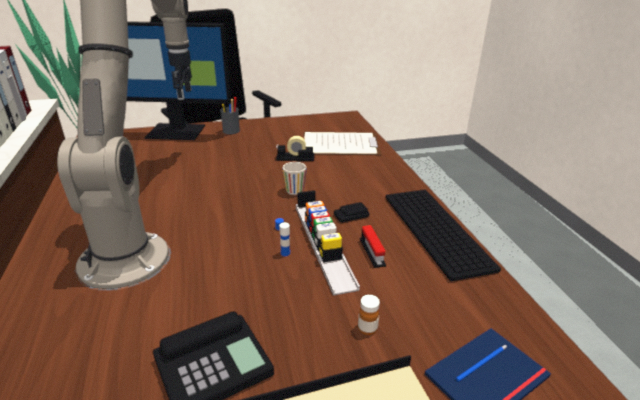

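Top view: the rail runs from the stop (310,213) to the open end (459,210). Yellow stands alone at (412,209); the other five are at x 348–394. The glue stick (393,253) and stapler (406,168) are alongside, and the pill bottle is at (508,203). Next I'll measure these.

```bash
cat > h.py <<'E'
import cv2,numpy as np
from cell import env,kin,camera,calibration
def cam(n):
    c=calibration(n); R=cv2.Rodrigues(c["rvec"])[0]; return c,R,-R.T@c["tvec"]
def onz(n,uv,z):
    c,R,o=cam(n); uv=np.atleast_2d(uv).astype(float)
    d=np.c_[(uv[:,0]-c["cx"])/c["fx"],(uv[:,1]-c["cy"])/c["fy"],np.ones(len(uv))]@R
    return o+d*((z-o[2])/d[:,2])[:,None]
def cloud(n,d):
    c,R,o=cam(n); v,u=np.indices(d.shape)
    P=np.stack([(u-c["cx"])/c["fx"]*d,(v-c["cy"])/c["fy"]*d,d],-1)
    return P@R+o
def proj(n,P):
    c,R,o=cam(n); K=np.array([[c["fx"],0,c["cx"]],[0,c["fy"],c["cy"]],[0,0,1]])
    return cv2.projectPoints(np.atleast_2d(P).astype(float),c["rvec"],c["tvec"],K,None)[0][:,0]
E
python3 - <<'E'
from h import *
z=np.load("pics/top0.npz");p,d=z["p"],z["d"]
W=cloud("top",d)
hsv=cv2.cvtColor(p,cv2.COLOR_BGR2HSV)
print("desk z",np.median(W[280:340,400:450,2]), "bed z",np.median(W[205:216,430:452,2]))
# rail: bright low-saturation pixels
m=((hsv[...,1]<70)&(hsv[...,2]>140)).astype(np.uint8); m[:190]=0;m[235:]=0;m[:,:300]=0;m[:,470:]=0
m=cv2.morphologyEx(m,cv2.MORPH_CLOSE,np.ones((3,3)))
# long edges: per column top/bottom rows, on stamp-free columns
for name,pick in(("far",np.min),("near",np.max)):
    pts=[(u,pick(np.nonzero(m[:,u])[0])) for u in list(range(318,338))+list(range(424,456)) if m[:,u].any()]
    w=onz("top",pts,.016); f=np.polyfit(w[:,1],w[:,0],1); r=w[:,0]-np.polyval(f,w[:,1]); k=abs(r)<.005
    f=np.polyfit(w[k,1],w[k,0],1); print(name,f,"ang",np.degrees(np.arctan(f[0])),"std",(w[k,0]-np.polyval(f,w[k,1])).std(),k.sum(),len(k))
for v in (205,210,215,220):
    u=np.nonzero(m[v])[0]; print(v,u.min(),u.max(),onz("top",[(u.min(),v),(u.max(),v)],.006)[:,:2].round(4).tolist())
# stop and stamps by height
hm=W[...,2]; 
for name,lo,hi in(("stamps",.07,.09),("stop",.05,.067)):
    q=((hm>lo)&(hm<hi)).astype(np.uint8); q[:190]=0;q[235:]=0;q[:,:296]=0;q[:,470:]=0
    n,_,st,ce=cv2.connectedComponentsWithStats(q)
    for i in range(1,n):
        if st[i,4]>15: 
            P=W[_==i]; print(name,st[i],P.mean(0).round(4),P.min(0).round(4),P.max(0).round(4))
print("bystanders")
for lo,hi,box in((.015,.12,None),):
    q=((hm>lo)&(hm<hi)).astype(np.uint8);q[:130]=0;q[280:]=0;q[:,:240]=0;q[:,540:]=0
    n,l,st,ce=cv2.connectedComponentsWithStats(q)
    for i in range(1,n):
        if st[i,4]>25: P=W[l==i];print(st[i],P.mean(0).round(3),P.max(0).round(3),P.min(0).round(3))
x=cv2.resize(p[180:270,290:470],None,fx=4,fy=4,interpolation=cv2.INTER_CUBIC);cv2.imwrite("pics/c1.png",x)
E
```

```text
desk z 0.0015431761167183922 bed z 0.0072979113718749655
far [-0.0178593   0.57958953] ang -1.0231535561531842 std 0.0007254295280184164 52 52
near [-0.01772159  0.51230747] ang -1.015265786330837 std 0.0007070773470011016 52 52
205 311 457 [[0.5719, 0.1398], [0.5653, -0.2682]]
210 311 458 [[0.5577, 0.1399], [0.5511, -0.2701]]
215 311 458 [[0.5436, 0.14], [0.537, -0.2692]]
220 311 459 [[0.5295, 0.1402], [0.5229, -0.271]]
stamps [ 342  198   57   22 1028] [ 0.5463 -0.0195  0.0807] [ 0.5199 -0.0948  0.07  ] [0.5746 0.0548 0.0894]
stamps [407 198  12  20 213] [ 0.5482 -0.1304  0.0803] [ 0.5231 -0.1461  0.0701] [ 0.5739 -0.1172  0.0879]
stop [306 201   5  23  80] [0.5435 0.1467 0.0612] [0.5139 0.1412 0.051 ] [0.5741 0.1518 0.0668]
stop [363 212   8  10  16] [ 0.5263 -0.0077  0.059 ] [ 0.5178 -0.0191  0.0513] [ 5.401e-01 -4.000e-04  6.500e-02]
stop [406 215  10   5  18] [ 0.5239 -0.128   0.0559] [ 0.5208 -0.1413  0.05  ] [ 0.5306 -0.1174  0.0654]
bystanders
[324 151  26  38 722] [0.668 0.068 0.028] [0.725 0.101 0.04 ] [0.616 0.032 0.015]
[382 160  48  13 570] [ 0.67  -0.121  0.049] [ 0.688 -0.06   0.062] [ 0.655 -0.188  0.015]
[495 192  25  20 355] [ 0.561 -0.384  0.068] [ 0.585 -0.368  0.096] [ 0.542 -0.412  0.015]
[ 330  198   92   28 1759] [ 0.542 -0.04   0.069] [0.583 0.086 0.089] [ 0.512 -0.167  0.015]
[423 198  23   2  33] [ 0.583 -0.203  0.018] [ 0.584 -0.172  0.025] [ 0.58  -0.234  0.015]
[299 201  23  26 145] [0.539 0.146 0.047] [0.574 0.172 0.068] [0.511 0.112 0.015]
[247 202  30  30 456] [0.537 0.274 0.066] [0.568 0.305 0.099] [0.491 0.229 0.015]
[338 247  10  10  74] [0.439 0.054 0.028] [0.451 0.067 0.035] [0.427 0.043 0.018]
[385 246  14  12 115] [ 0.432 -0.071  0.084] [ 0.446 -0.06   0.102] [ 0.421 -0.085  0.016]
```

View pics/c1.png

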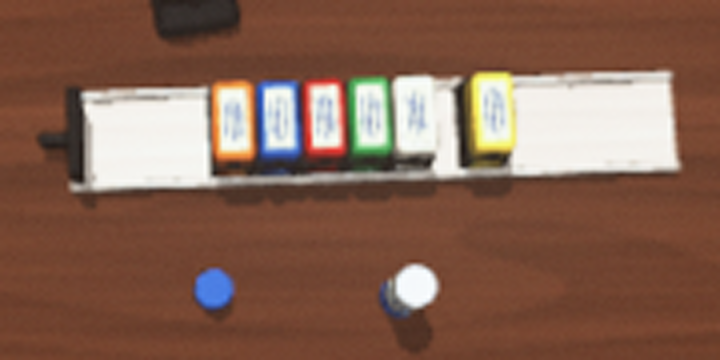

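Rail fit: x = 0.546 − 0.0178·y (yaw about 1°). The stop face is at y ≈ 0.140 and the open end at about −0.271, so the length is 411 mm, against 410 mm given. Stamp tops are at z 0.080, as expected. Yellow's rear face is at y ≈ −0.146. I'll shut the fingers, tilt the tool 15° so the tips lead and touch low, and come down behind yellow.

```bash
cat >> h.py <<'E'
from scipy.spatial.transform import Rotation as Ro
T=np.radians(15); e=np.array([-.0178,1,0]);e/=np.linalg.norm(e); up=np.array([0,0,1.])
zt=-np.cos(T)*up+np.sin(T)*e
def quat(s):
    y=s*np.cross(e,up); return Ro.from_matrix(np.c_[np.cross(y,zt),y,zt]).as_quat()[[3,0,1,2]]
def tcp(y,z):  # tip-centre at world y on rail line, height z
    return np.array([.5459-.0178*y,y,z])-env.nose_length*zt
E
python3 - <<'E'
from h import *
print(env.nose_length)
best=None
for s in(1,-1):
    q=[kin.inverse_kinematics(tcp(y,z),quat(s)) for y,z in((-.19,.2),(-.19,.016),(-.04,.016))]
    print(s,[None if a is None else np.round(a,2).tolist() for a in q])
    if all(a is not None for a in q) and (best is None or abs(q[0][6])<best[0]): best=(abs(q[0][6]),s)
s=best[1];print("s",s)
env.grip(0.0,20)
env.reach(tcp(-.19,.2),quat(s))
st=env.get_state();print(st["time"],st["tcp_pos"]-tcp(-.19,.2),st["force"],st["opening"])
print(env.movel(tcp(-.19,.04),velocity=.12,stop_force=8),env.get_state()["time"])
p,d=camera("side");a=cv2.resize(p[170:300,250:410],None,fx=4,fy=4,interpolation=cv2.INTER_CUBIC);cv2.imwrite("pics/s1.png",a)
E
```

```text
0.0726
1 [[-0.34, 0.63, 1.02, 1.79, -0.77, 1.29, 0.99], [-0.14, 0.8, 0.71, 1.88, -0.92, 0.98, 1.13], [-0.19, 0.65, 0.39, 2.0, -0.77, 0.74, 0.79]]
-1 [[-0.43, 0.8, 1.27, 1.8, -0.94, 1.44, -2.0], [-0.4, 1.19, 1.26, 1.9, -1.33, 1.43, -1.73], [-0.61, 0.95, 1.05, 2.02, -1.24, 1.14, -1.97]]
s 1
4.0667 [ 0.00046656  0.00091954 -0.0001301 ] [-0.07954325  0.67985702 -0.19520995] -4.878702965025846e-05
False 5.55
```

View pics/s1.png

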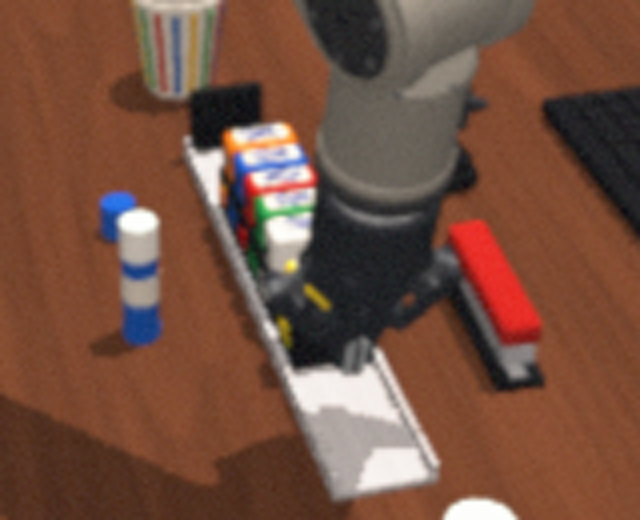

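The side view shows the closed fingers over the channel behind yellow (crop 320,350), clear of the stapler and glue stick. Next: descend, then push gently.

Run:
```python
from h import *
def rep(t):
    s=env.get_state();print(t,round(s["time"],2),s["tcp_pos"].round(4),"tip y",round((s["tcp_pos"]+env.nose_length*zt)[1],4),"F",s["force"].round(2))
print(env.movel(tcp(-.19,.016),velocity=.05,stop_force=6));rep("down")
print(env.movel(tcp(-.125,.016),velocity=.03,stop_force=15));rep("A")
p,d=camera("top");x=cv2.resize(p[180:270,290:470],None,fx=4,fy=4,interpolation=cv2.INTER_CUBIC);cv2.imwrite("pics/t2.png",x)
p,d=camera("side");a=cv2.resize(p[170:300,250:410],None,fx=4,fy=4,interpolation=cv2.INTER_CUBIC);
cv2.imwrite("pics/m2.png",np.vstack([x[:,:640],a[100:330]]))
```

```text
False
down 6.23 [ 0.5495 -0.2089  0.0859] tip y -0.1901 F [0.21 0.63 0.53]
False
A 8.55 [ 0.5485 -0.1439  0.0862] tip y -0.1251 F [ 1.29 -3.32 -0.88]
```

View pics/m2.png

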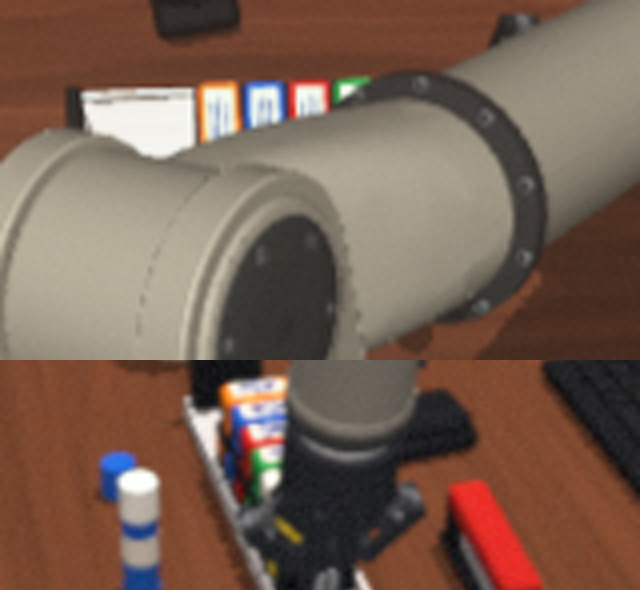

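The row already moves as one: orange's front edge went from crop x 212 to 198, about 8 mm, at about 4 N of push. I'll carry on, then finish slowly with a low force stop.

Run:
```python
from h import *
def rep(t):
    s=env.get_state();print(t,round(s["time"],2),s["tcp_pos"].round(4),"tip y",round((s["tcp_pos"]+env.nose_length*zt)[1],4),"F",s["force"].round(2))
print(env.movel(tcp(-.068,.016),velocity=.03,stop_force=12));rep("B")
print(env.movel(tcp(-.035,.016),velocity=.012,stop_force=9));rep("C")
p,d=camera("top");x=cv2.resize(p[180:270,290:470],None,fx=4,fy=4,interpolation=cv2.INTER_CUBIC)
p,d=camera("side");a=cv2.resize(p[170:300,250:410],None,fx=4,fy=4,interpolation=cv2.INTER_CUBIC);
cv2.imwrite("pics/m3.png",np.vstack([x[:,:640],a[100:330]]))
```

```text
False
B 10.7 [ 0.5474 -0.0868  0.0861] tip y -0.068 F [-0.05 -3.04  0.13]
True
C 12.47 [ 0.5471 -0.0668  0.0861] tip y -0.048 F [ 0.52 -1.26  1.37]
```

View pics/m3.png

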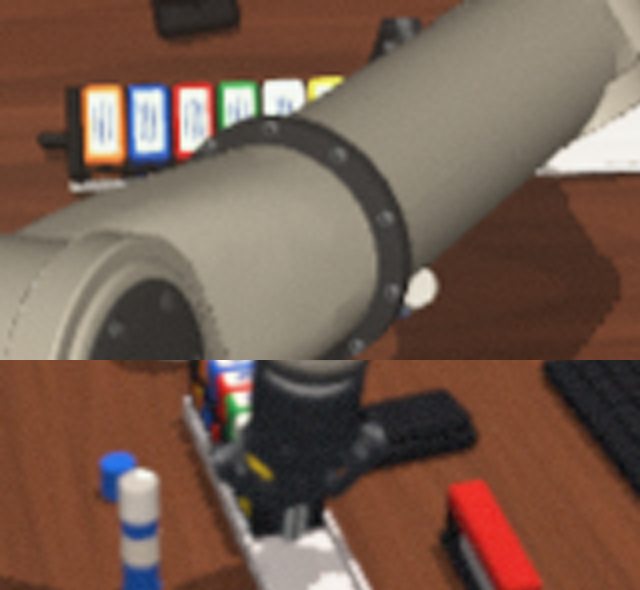

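It stopped at tip y −0.048, as predicted, with orange against the stop (crop 85,120). The force has relaxed to 1.3 N, so I'll press gently once more to settle the row, then back off and inspect.

Run:
```python
from h import *
def rep(t):
    s=env.get_state();print(t,round(s["time"],2),"tip y",round((s["tcp_pos"]+env.nose_length*zt)[1],4),"F",s["force"].round(2))
print(env.movel(tcp(-.040,.016),velocity=.008,stop_force=10));rep("D")
env.dwell(.3);rep("D2")
env.movel(tcp(-.075,.016),velocity=.03);rep("back")
env.movel(tcp(-.16,.016),velocity=.12)
env.movel(tcp(-.16,.22),velocity=.15);rep("up")
s=env.get_state()["qpos"].copy(); s[0]-=0.9
env.goto_joints(s);rep("clear")
for n in("top","side"):
    p,d=camera(n);np.savez(f"pics/{n}4.npz",p=p,d=d)
    if n=="top": x=cv2.resize(p[180:270,290:450],None,fx=4,fy=4,interpolation=cv2.INTER_CUBIC)
    else: a=cv2.resize(p[180:240,250:410],None,fx=4,fy=4,interpolation=cv2.INTER_CUBIC)
cv2.imwrite("pics/m4.png",np.vstack([x,a]))
```

```text
True
D 13.27 tip y -0.0474 F [ 0.63 -1.65  0.68]
D2 13.57 tip y -0.0474 F [ 0.9  -0.96  0.2 ]
back 14.63 tip y -0.0748 F [ 0.98  0.49 -0.32]
up 17.0 tip y -0.1597 F [ 0.45 -0.03 -1.77]
clear 18.82 tip y 0.3362 F [ 0.42 -0.42  0.47]
```

View pics/m4.png

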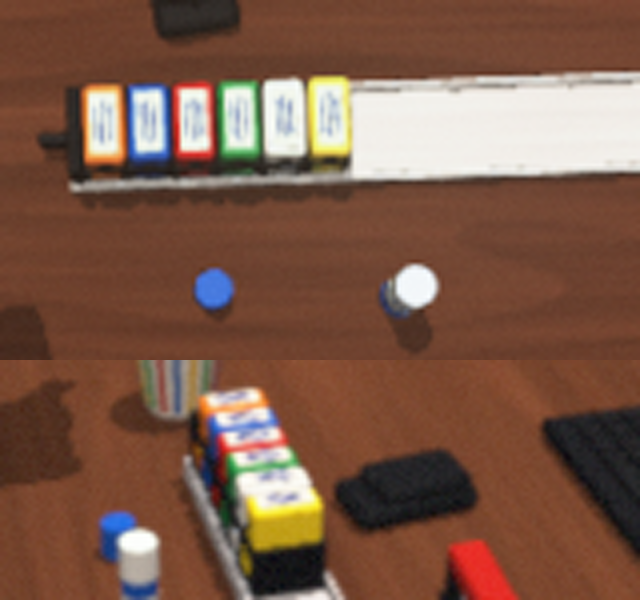

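The picture shows all six upright and in a row at the stop, with the bystanders in place. One numeric check before handing in.

Run:
```python
from h import *
p0=np.load("pics/top0.npz")["p"]
z=np.load("pics/top4.npz");p,d=z["p"],z["d"];W=cloud("top",d)
q=(W[...,2]>.072)&(W[...,2]<.09);q[:190]=0;q[235:]=0;q[:,:300]=0;q[:,:300]=0;q[:,470:]=0
P=W[q];print("train y",P[:,1].min(),P[:,1].max(),"z",np.percentile(P[:,2],[5,50,95]))
r=(W[...,2]>.052)&(W[...,2]<.067);r[:190]=0;r[235:]=0;r[:,:296]=0;r[:,312:]=0
print("stop y",W[r][:,1].min(),W[r][:,1].max())
h=cv2.cvtColor(p,cv2.COLOR_BGR2HSV)
R=lambda a,b:(h[...,1]>110)&(h[...,2]>90)&(h[...,0]>=a)&(h[...,0]<=b)
for n,m in(("orange",R(9,19)),("blue",R(100,125)),("red",R(172,180)|R(0,4)),("green",R(45,75)),("yellow",R(22,33))):
    m=m&q; v,u=np.nonzero(m); w=onz("top",np.c_[u,v],.08); print(n,len(u),(w[:,:2].min(0)+w[:,:2].max(0))/2)
b=cv2.absdiff(p,p0).max(2)>60; b[190:235,296:470]=0; b[:140]=0;b[290:]=0;b[:,:230]=0;b[:,540:]=0
print("changed px near bystanders",b.sum(), [ (int(i),int(j)) for i,j in np.argwhere(b)[:5]])
```

```text
train y -0.037572931026186 0.14032616436386794 z [0.07574766 0.08086623 0.08535001]
stop y 0.14106642087637553 0.15177787049114275
orange 83 [0.54541403 0.06432075]
blue 66 [0.54472377 0.09640764]
red 81 [0.5455375  0.06618689]
green 55 [0.54642039 0.03654726]
yellow 74 [ 0.54687186 -0.02340743]
changed px near bystanders 980 [(151, 237), (152, 236), (152, 237), (152, 238), (152, 239)]
```

Run:
```python
from cell import env,job
print(env.get_state()["time"]);job.job_done()
```

```text
18.9167
the job is handed in; nothing more can be done
```

The job is handed in at 18.9 s. I pushed the yellow stamp with closed fingertips, held low and tilted 15°, up to the row. The six then slid on together until the orange stamp met the end stop. I pressed gently twice at the end, with force stops at 9 and 10 N. The steady push was about 3–4 N.

**Checks that agreed:**
- **Row length:** the row measures 178 mm over the caps. Six stamps touching should give 180 mm less 2 mm, so there are no gaps.
- **Against the stop:** the front cap is at y = 0.140 and the stop plate starts at about 0.141. Both presses stopped within 0.6 mm of each other.
- **Upright:** the stamp tops are at z = 0.081, where 0.080 is expected, and both views show all six upright.
- **Glue stick, glue cap, mouse and stapler:** these look unmoved in the last pictures.

**Checks that were weaker:**
- **Colour positions:** the orange and red masks spilled into each other, so the orange centre was not usable. I relied on the row length instead.
- **Other bystanders:** a before/after picture comparison flagged 980 changed pixels. The ones I printed lie away from any object, and I took them to be the parked arm and its shadow without tracing the rest. I did not re-measure the paper cup, pill bottle or tape dispenser, though no fingertip move was planned to pass near them at their height.

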